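Hook the stamp tray out from under the scorer's wire riser

TASK

The stamp tray has been pushed back under the wire riser, too far in for a hand. Take the pull hook from its wooden rest, drop its prong into the eye on the tray's front, drag the tray straight out until all of it is clear of the riser with both stamps still in it, then put the hook back in its rest as it lay. Do not touch the tray with the gripper or arm, and leave the bell, the ink bottle and the calculator where they are.

Things in the scene. Friction and masses are not known exactly. Their poses are not given: they have to be found in the camera images.
- riser: Fixed stand of black wire (5 to 8 mm), 240 (its x) x 200 (its y) x 140 mm tall; origin at the centre of its footprint on the table. Its open mouth is the whole -x end (x = -120 mm, 184 mm clear between posts, 135 mm clear below the top wires); its -x axis points out of the mouth, to the robot's right (about world -y). The top is six wires along x, 38 mm apart: the tray is seen through them.
- tray: Loose grey plastic tray, open above, 120 x 120 x 50 mm tall, walls 4 mm, about 0.3 kg, standing on the table under the riser and free to slide on the table. Origin at the centre of its underside; its -x side is the front, which faces the riser's mouth and carries the eye. It slides easily (under 5 N).
- tray_eye (a point): Centre of the eye: a flat lying steel ring (hole axis vertical) fixed to the tray's front, 95 mm ahead (-x) of the tray's origin and 35 mm above the table. Hole 32 mm across, bar 8 mm thick (from 31 to 39 mm above the table). It starts 40 to 75 mm inside the riser's mouth.
- tray_rear_a (a point): Left rear lower corner of the tray (tray x = +60, y = +60 mm, z = 0).
- tray_rear_b (a point): Right rear lower corner of the tray (tray x = +60, y = -60 mm, z = 0).
- stamp0: Loose black block stamp with a white label on top, 50 x 30 x 38 mm, lying in the tray; origin at the centre of its underside.
- stamp1: A second stamp like stamp0, beside it in the tray.
- pull_hook: Loose hook tool, 0.12 kg. Wooden handle 110 (its x) x 22 (y) x 26 mm (z), origin at the handle's centre; an 8 mm steel shaft runs on to x = +165 mm and turns down (-z) into an 8 mm prong whose round end is 44 mm below the axis. It lies level in its rest, prong down, axis 58 mm above the table, pointing about world +x; grip it from above across y at its middle, between the uprights.
- hook_tip (a point): Centre of the prong's round end (4 mm above its lowest point): hook x = 165, y = 0, z = -40 mm.
- hook_rest: Fixed wooden rest: base plate 120 (its x) x 70 (y) x 8 mm, two uprights 12 mm thick at x = -43 and +43 mm (74 mm free between). Each has a notch, floor 45 mm above the table, 27 mm wide there, flaring to about 45 mm at the top (73 mm up); the handle lies in both, along the rest's x, centre above the origin within 5 mm. Origin: centre of the underside.
- bell: Loose brass hand bell, 64 mm across, 110 mm tall, beyond the work; origin at the centre of its underside. Leave alone.
- ink_bottle: Loose small ink jar, 44 mm across, 70 mm tall; origin at the centre of its underside. Leave alone.
- calculator: Loose black calculator lying flat, 130 x 85 x 16 mm; origin at the centre of its underside. Leave alone.

How it is judged (in metres and radians):
On the way, in this order (a step that is already met when the one before it is completed fails the run):
1. the hook's prong is down in the tray's eye while the tray is still under the riser (horizontal distance between hook_tip and tray_eye below 0.017 m and z of hook_tip in the frame of tray_eye below -0.002 m and x of tray_rear_a in the frame of riser above 0 m), for 0.2 s.
2. the whole tray is out in front of the riser with the prong still in its eye (x of each of tray_rear_a, tray_rear_b in the frame of riser below -0.12 m and horizontal distance between hook_tip and tray_eye below 0.02 m), for 0.1 s.
At the end, for the whole second after the job is handed in: The whole tray (both rear corners) is past the riser's mouth, flat on the table, at rest, both stamps in it; the hook lies at rest in both notches of its rest, prong down, pointing as at the start, centred within 30 mm along the rest, level within 0.2 rad and in line within 0.15 rad (x of each of tray_rear_a, tray_rear_b in the frame of riser below -0.12 m and angle between tray's own z axis and vertical below 0.1 rad and height (world z) of tray below 0.01 m and linear speed of each of tray, pull_hook below 0.02 m/s and horizontal distance between each of stamp0, stamp1 and tray below 0.07 m and height (world z) of each of stamp0, stamp1 below 0.04 m and x of pull_hook in the frame of hook_rest between -0.03 and 0.03 m and horizontal distance between pull_hook and hook_rest below 0.032 m and height (world z) of pull_hook between 0.052 and 0.066 m and x of hook_tip in the frame of hook_rest above 0.12 m and angle between pull_hook's own z axis and vertical below 0.2 rad and angle between the x axis of pull_hook and the x axis of hook_rest, either way round below 0.15 rad); the robot touches nothing.
It fails at once if the gripper or arm touches the tray (contact force between any of the fingers, the arm and tray above 1 N).
It fails at once if the bell is moved by more than 30 mm or tipped (distance of bell from where it was at the start of the episode above 0.03 m or angle between bell's own z axis and vertical above 0.5 rad).
It fails at once if the ink bottle is moved by more than 30 mm or tipped (distance of ink_bottle from where it was at the start of the episode above 0.03 m or angle between ink_bottle's own z axis and vertical above 0.5 rad).
It fails at once if the calculator is moved by more than 30 mm (distance of calculator from where it was at the start of the episode above 0.03 m).
It also fails if it takes over 58 s, if anything falls off the work surface, if the arm or the gripper's body presses on something with over 40 N, if the wrist force passes 120 N, or if a joint passes its speed limit or range.

ROBOT

A 6-joint arm with a two-finger parallel gripper is mounted at the origin on the work surface. World frame = base frame: x ahead of the robot, y to its left, z up, the work surface at z = 0. Lengths are in mm, angles in rad, forces in N, time in s.
With the tool pointing down it reaches from about 350 to 975 mm from the base axis. Payload 7.1 kg.
Tool frame: the origin (TCP) lies between the finger pads; the fingertips stand 17 mm ahead of it and the grasp point (between the pads) lies 2 mm behind it; z points along the fingers, y is the line along which they close (so a half turn about z gives the same grasp; the last joint's range is limited). The gripper opens to 88 mm and grips with 3 to 60 N. Pads are 20 mm wide; open, the fingers measure 115 mm over their backs; the gripper's body (75 mm by 178 mm) begins 61 mm behind the grasp point.
Start: joints at [1.209, 0.423, 1.63, -0, 1.089, -0.019], TCP at [210.046, 588.63, 239.675] pointing down, gripper open.
Joint ranges: [-3, 3], [-0.9, 2.11], [0.09, 2.58], [-1.31, 4.45], [0.11, 2.69], [-2.54, 2.54]. Speed limits (rad/s): [2.39, 2.39, 3.01, 3.14, 3.14, 3.14].

INTERFACE

Orientations are given as a rotation vector (axis times angle).
In Python, from workcell import ctrl, eyes, close_job gives the robot as it stands (ctrl), with the cameras (eyes) and the job as plain functions.
- The arm moves only by the tool nudge_tcp, called after "Request:" as a command line: name --pt "numbers of a row" for each row, then --argument value for the rest. Schema: {"type":"object","properties":{"segments":{"type":"array","items":{"type":"array","items":{"type":"number"},"minItems":6,"maxItems":6},"minItems":1,"maxItems":5},"aperture":{"type":"number"},"only":{"type":"string"},"quiet":{"type":"boolean"},"lines":{"type":"string"}},"required":["segments"],"additionalProperties":false}. segments is a list of rows, 1 to 5 of them, each of 6 numbers: dx, dy, dz in normalised numbers (1 is 25 cm), then a rotation vector rx, ry, rz in fractions of the full range, 1 being 360 degrees; each row shifts and turns the commanded pose from where the row before left it, along the tool's axes as they then stand; what a row does not reach is not made up. A row lasts 1/12 s, in which the tool goes at most 41.7 mm and 0.125 rad, less where a joint would pass 70% of its speed; a pose out of reach is approached as far as the arm can. aperture is the finger opening in mm, set as the call begins (left out keeps the last). The fingers move at their own pace and stop on an object; the grip force is fixed at half the most. Time passes only in rows, so rows that do not move let the fingers close. The tool returns the time, the measured TCP pose, the force, the opening and the grip force at its end. only (a regular expression) keeps the lines of the reply that match it, lines (a string "A,B") keeps lines A to B, and quiet returns only ok. Input that does not fit is refused with a message, and nothing moves.
- ctrl.get_obs(): the state, without advancing time (a new reading comes with each control period).
- eyes.get_image(name): name is "side" or "top" or "wrist"; returns a dict with "img" (400x640x3 uint8, red, green, blue), "fx", "fy", "cx", "cy" (pixels), "R" (3x3) and "t" (3): a world point X has camera coordinates R X + t. Camera axes: x right, y down, z forward; pixel columns grow to the right and rows downward; lengths in mm; the calibration is good to about 2 mm. A picture is of the moment at which its call begins. There is no depth.
- close_job(): hands the job in; it is judged then, once.
The state is a dict: "t": time; "qpos": joint angles; "qvel": joint speeds; "joint_torque": joint torques, N m; "ee_pos": TCP position; "orientation": TCP orientation; "ft_force": force on the tool from outside, world axes, zero at the start; "moment": the same for the moment, N m; "width": finger opening in mm; "grasp_force": force on a finger pad.
Only numpy, scipy, OpenCV 4.12 (cv2) and the standard library are available. Lean on these libraries where they do the work, as an engineer would, in place of code of your own. Each camera call takes 0.05 s, during which the arm holds its last target. There are 200 camera calls.

## Working session

There is one attempt and no reset: what is moved stays moved. The work goes in short steps, Python scripts to look and compute and a tool call to move; the robot and the scene stay as the last step left them, time stands still between calls to the robot, and variables do not carry over. Pictures are saved under pics/ and viewed, at most 14 in all, crops included, and the job is handed in when it is done.

```bash
ls; mkdir -p pics
```

Create h.py:
```python
import numpy as np,cv2
from workcell import ctrl, eyes, close_job
def snap(n,f):
    d=eyes.get_image(n); cv2.imwrite(f'pics/{f}.png',cv2.cvtColor(d['img'],cv2.COLOR_RGB2BGR))
    np.savez(f'pics/{f}.npz',**d); return d
def load(f): return np.load(f'pics/{f}.npz')
def ray(d,u,v):
    R=d['R'];c=-R.T@d['t'];r=R.T@np.array([(u-d['cx'])/d['fx'],(v-d['cy'])/d['fy'],1]);return c,r/np.linalg.norm(r)
def atz(d,u,v,z):
    c,r=ray(d,u,v);return c+r*(z-c[2])/r[2]
def tri(*a):
    A=np.zeros((3,3));b=np.zeros(3)
    for d,u,v in a:
        c,r=ray(d,u,v);P=np.eye(3)-np.outer(r,r);A+=P;b+=P@c
    return np.linalg.solve(A,b)
def proj(d,X):
    p=d['R']@np.array(X)+d['t'];return d['fx']*p[0]/p[2]+d['cx'],d['fy']*p[1]/p[2]+d['cy']
```

Run:
```python
from h import *
for n in('side','top','wrist'):
    d=snap(n,n+'0'); print(n,-d['R'].T@d['t'],d['R'][2],d['fx'])
a=cv2.imread('pics/side0.png')
o=ctrl.get_obs();print(o['t'],o['ee_pos'],o['orientation'],o['width'])
```

```text
pics
workcell.py
side [ 283.35724507 -680.84805202  533.69191774] [ 0.39415751  0.74839606 -0.53342591] 365.8441759990549
top [ 438.61227635  -36.57283754 1297.85338331] [ 0.1460926   0.01017135 -0.98921863] 501.5197032990264
wrist [140.82193716 613.40071692 384.08469342] [ 0.24736187 -0.08957799 -0.96477349] 353.3993273263706
0.15 [209.91187105 588.27966781 239.06837644] [-5.35768297e-01 -3.09535922e+00  1.75658188e-03] 87.59405460905096
```

View pics/top0.png

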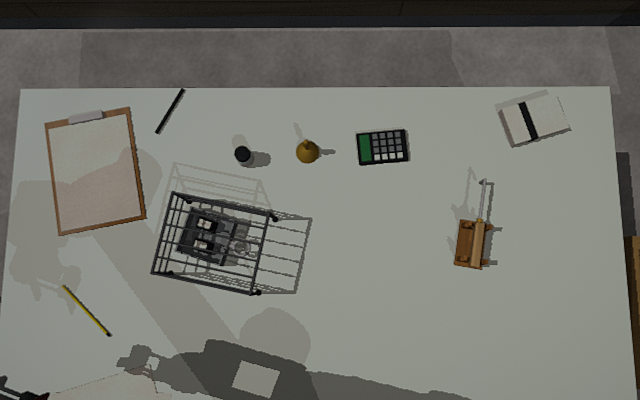

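View pics/side0.png

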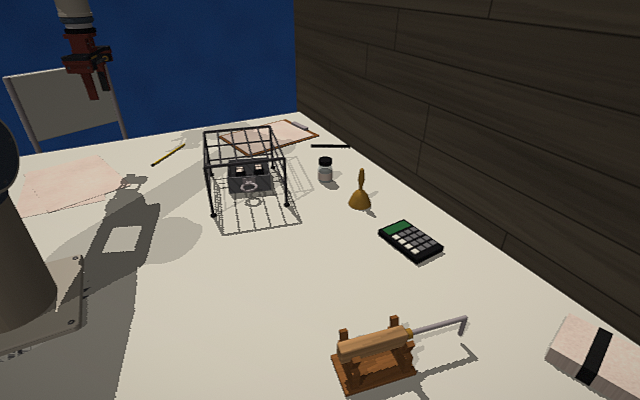

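The top view shows the riser at (150–275, 190–295) with the tray and eye (~(243,248)). The hook in its rest is at (455–495, 180–270). The bell, ink and calculator lie above, at row ~150. The side view shows the same, with the hook at (335–470, 315–390) and the eye at ~(250,186).

Run:
```python
import cv2,numpy as np
def c(f,x,y,w,h,W,H): return cv2.resize(cv2.imread(f'pics/{f}.png')[y:y+h,x:x+w],(W,H),interpolation=cv2.INTER_CUBIC)
a=np.hstack([c('top0',145,180,140,120,420,360),c('top0',445,170,63,60*2,189,360),c('side0',200,120,63,120,189,360)])
b=c('side0',325,300,160,100,384,240)
b2=c('top0',225,225,40,24,400,240)
cv2.imwrite('pics/m1.png',np.vstack([a[:,:784],np.hstack([b,b2])[:,:784]])) if 0 else None
top=a; bot=np.zeros((240,a.shape[1],3),np.uint8); bot[:,:384]=b; bot[:,398:798]=b2
cv2.imwrite('pics/m1.png',np.vstack([top,bot]))
```

```text
(no output)
```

View pics/m1.png

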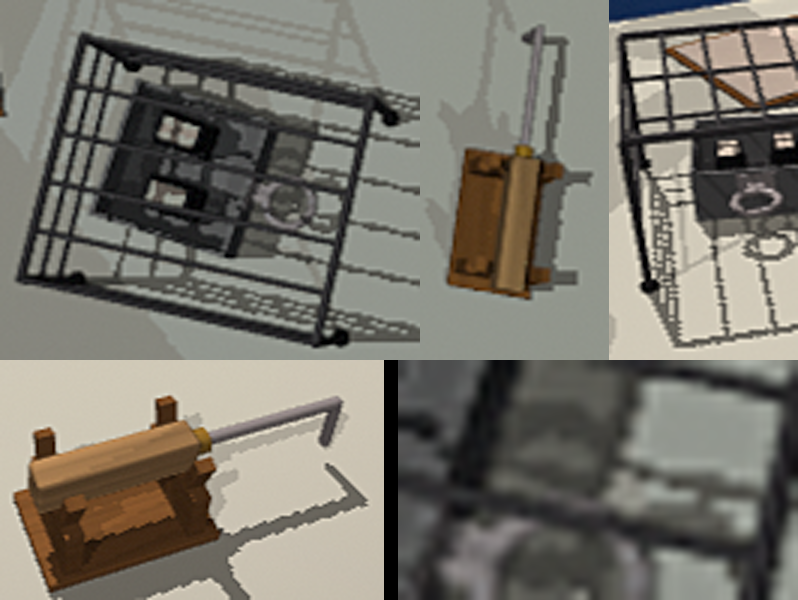

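The crops give ring centre top (241.3,247.3) and side (248.7,186.7). The riser's top corners in the top view are (173.3,193.3), (151.7,272.7), (271,214.3) and (252.3,293.3). Hook elbow: top (484.3,180), side (466.7,317.9).

Run:
```python
from h import *
np.set_printoptions(precision=1,suppress=True)
T=load('top0');S=load('side0')
print('eye',tri((T,241.3,247.3),(S,248.7,186.7)))
c=[atz(T,*p,137) for p in((173.3,193.3),(151.7,272.7),(271,214.3),(252.3,293.3))]
for p in c: print('riser',p)
m=sum(c)/4; d=(c[0]+c[1]-c[2]-c[3])/2; print('centre',m,'len',np.linalg.norm(d),'yaw',np.arctan2(d[1],d[0]))
for p in((274.3,219),(257.7,292.7)):print('feet',atz(T,*p,3))
print('elbow',tri((T,484.3,180.5),(S,466.7,317.9)), 'tip z', atz(S,461.3,334.2,18))
r=lambda x,y:(445+(x-420)/3,170+y/3)
q=[atz(T,*r(*p),71) for p in((496,288),(529,291),(508,157),(541,158))]
for p in q: print('handle',p)
d=q[2]+q[3]-q[0]-q[1];print('hc',sum(q)/4,'len',np.linalg.norm(d)/2,np.arctan2(d[1],d[0]))
q=[atz(T,*r(*p),8) for p in((465,148),(447,285))]+[atz(T,*r(530,298),0)]
for p in q: print('rest',p)
print('bell',atz(T,308,152,30),'ink',atz(T,243,155,70),'calc',atz(T,383,147,16))
```

```text
eye [512.7 179.6  35.8]
riser [633.3 325.7 137. ]
riser [448.2 367.6 137. ]
riser [583.   94.7 137. ]
riser [401.5 134.9 137. ]
centre [516.5 230.7 137. ] len 236.83939905910304 yaw 1.3646006505977109
feet [587.4 101.1   3. ]
feet [398.7 140.9   3. ]
elbow [ 679.8 -432.8   57.2] tip z [ 681.5 -434.6   18. ]
handle [ 464.3 -382.6   71. ]
handle [ 461.8 -409.    71. ]
handle [ 570.4 -397.    71. ]
handle [ 569.6 -423.8   71. ]
hc [ 516.5 -403.1   71. ] len 107.96832664702427 -0.13580660442974862
rest [ 585.1 -379.     8. ]
rest [ 468.1 -359.     8. ]
rest [ 457.3 -431.2    0. ]
bell [759.  13.  30.] ink [741.7 174.9  70. ] calc [ 775.4 -183.2   16. ]
```

The measured heights agree with the text: eye z 35.8, hook axis 57.2. Next step is the route to above the hook.

Add to h.py:
```python
from scipy.spatial.transform import Rotation as Ro
np.set_printoptions(precision=2,suppress=True)
def go(p,yaw=None):
    o=ctrl.get_obs();R=Ro.from_rotvec(o['orientation']).as_matrix()
    y=np.arctan2(R[1,1],R[0,1]);print('t',o['t'],'pos',o['ee_pos'],'yawY',y,'q',o['qpos'],'w',o['width'],'tilt',R[:,2])
    print('tool shift',R.T@(np.array(p)-o['ee_pos']),end=' ')
    if yaw is not None: print('rz',-(yaw-y))
    print()
```

Run:
```python
from h import *
go((430,150,239),-1.736)
R=Ro.from_rotvec(ctrl.get_obs()['orientation']).as_matrix();print(R.T@[76,-545,0])
```

```text
t 0.15 pos [209.91 588.28 239.07] yawY 1.228017350288292 q [ 1.21  0.42  1.63 -0.    1.09 -0.02] w 87.59405460905096 tilt [-0. -0. -1.]
tool shift [-354.59 -338.81    0.45] rz 2.964017350288292

[-254.76 -487.75    0.55]
```

The rows are not in the units I measure in: shifts go in shares of 25 cm and turns go in shares of 360 degrees. I convert before sending: -25.3 mm is -0.1012, -24.2 mm is -0.0968.

Request:
nudge_tcp --pt "-0.1012 -0.0968 0 0 0 0" --pt "-0.1012 -0.0968 0 0 0 0" --pt "-0.1012 -0.0968 0 0 0 0" --pt "-0.1012 -0.0968 0 0 0 0" --pt "-0.1012 -0.0968 0 0 0 0"

```text
t: 0.57
ee_pos: [288.7, 430.6, 239.4]
orientation: [-0.535, -3.096, 0.001]
ft_force: [0.5, 0.6, 0.3]
width: 87.6
grasp_force: 0.0
```

Request:
nudge_tcp --pt "-0.1012 -0.0968 0 0 0 0" --pt "-0.1012 -0.0968 0 0 0 0" --pt "-0.1012 -0.0968 0 0 0 0" --pt "-0.1012 -0.0968 0 0 0 0" --pt "-0.1012 -0.0968 0 0 0 0"

```text
t: 0.98
ee_pos: [367.3, 274.1, 239.7]
orientation: [0.535, 3.096, -0.0]
ft_force: [0.7, -0.0, 0.1]
width: 87.9
grasp_force: 0.0
```

Request:
nudge_tcp --pt "-0.1012 -0.0968 0 0 0 0" --pt "-0.1012 -0.0968 0 0 0 0" --pt "-0.1012 -0.0968 0 0 0 0" --pt "-0.1012 -0.0968 0 0 0 0" --pt "-0.068 -0.13 0 0 0 0"

```text
t: 1.4
ee_pos: [436.7, 112.9, 240.0]
orientation: [0.535, 3.094, 0.001]
ft_force: [-0.5, -0.4, -0.5]
width: 87.9
grasp_force: 0.0
```

Request:
nudge_tcp --pt "-0.068 -0.13 0 0 0 0" --pt "-0.068 -0.13 0 0 0 0" --pt "-0.068 -0.13 0 0 0 0" --pt "-0.068 -0.13 0 0 0 0" --pt "-0.068 -0.13 0 0 0 0"

```text
t: 1.82
ee_pos: [460.1, -69.3, 239.7]
orientation: [0.536, 3.095, 0.0]
ft_force: [0.6, -0.6, -0.8]
width: 87.8
grasp_force: 0.0
```

Request:
nudge_tcp --pt "-0.068 -0.13 0 0 0 0" --pt "-0.068 -0.13 0 0 0 0" --pt "-0.068 -0.13 0 0 0 0" --pt "-0.068 -0.13 0 0 0 0" --pt "-0.068 -0.13 0 0 0 0"

```text
t: 2.23
ee_pos: [485.4, -251.0, 239.5]
orientation: [-0.536, -3.095, -0.0]
ft_force: [0.6, 0.3, 0.8]
width: 87.9
grasp_force: 0.0
```

Request:
nudge_tcp --pt "-0.068 -0.13 0 0 0 0" --pt "-0.068 -0.13 0 0 0 0" --pt "-0.068 -0.13 0 0 0 0" --pt "-0.068 -0.13 0 0 0 0" --pt "0 0 0 0 0 0.0191"

```text
t: 2.65
ee_pos: [506.5, -400.3, 239.5]
orientation: [0.722, 3.055, -0.004]
ft_force: [0.0, 0.6, -0.1]
width: 87.8
grasp_force: 0.0
```

Request:
nudge_tcp --pt "0 0 0 0 0 0.0191" --pt "0 0 0 0 0 0.0191" --pt "0 0 0 0 0 0.0191" --pt "0 0 0 0 0 0.0191" --pt "0 0 0 0 0 0.0191"

```text
t: 3.07
ee_pos: [505.8, -394.3, 239.3]
orientation: [-1.6, -2.703, -0.0]
ft_force: [-0.4, -0.2, -0.4]
width: 88.0
grasp_force: 0.0
```

Request:
nudge_tcp --pt "0 0 0 0 0 0.0191" --pt "0 0 0 0 0 0.0191" --pt "0 0 0 0 0 0.0191" --pt "0 0 0 0 0 0.0191" --pt "0 0 0 0 0 0.0191"

```text
t: 3.48
ee_pos: [505.9, -394.2, 239.3]
orientation: [-2.327, -2.11, 0.0]
ft_force: [-0.3, 0.6, -0.2]
width: 87.8
grasp_force: 0.0
```

Request:
nudge_tcp --pt "0 0 0 0 0 0.0191" --pt "0 0 0 0 0 0.0191" --pt "0 0 0 0 0 0.0191" --pt "0 0 0 0 0 0.0191" --pt "0 0 0 0 0 0.0191"

```text
t: 3.9
ee_pos: [505.9, -394.2, 239.3]
orientation: [-2.846, -1.328, 0.001]
ft_force: [-0.5, -0.0, 0.2]
width: 87.8
grasp_force: 0.0
```

Request:
nudge_tcp --pt "0 0 0 0 0 0.0191" --pt "0 0 0 0 0 0.0191" --pt "0 0 0 0 0 0.0191" --pt "0 0 0 0 0 0.0191" --pt "0 0 0 0 0 0.0191"

```text
t: 4.32
ee_pos: [505.9, -394.2, 239.3]
orientation: [-3.112, -0.427, 0.001]
ft_force: [0.0, 0.4, -0.5]
width: 87.9
grasp_force: 0.0
```

Request:
nudge_tcp --pt "0 0 0 0 0 0.0191" --pt "0 0 0 0 0 0.0191" --pt "0 0 0 0 0 0.0191" --pt "0 0 0 0 0 0.0134" --pt "0 0 0 0 0 0"

```text
t: 4.73
ee_pos: [505.9, -394.2, 239.4]
orientation: [-3.13, 0.264, 0.001]
ft_force: [0.1, 0.8, -0.5]
width: 87.6
grasp_force: 0.0
```

Run:
```python
from h import *
snap('wrist','w1'); go((516.5,-403,130),-1.736)
```

```text
t 4.7833 pos [ 505.93 -394.24  239.39] yawY -1.7342831503295402 q [-0.68  0.45  1.59  0.    1.1   1.05] w 88.31302158843752 tilt [-0.  0. -1.]
tool shift [ 11.91   6.96 109.38] rz 0.001716849670459819
```

View pics/w1.png

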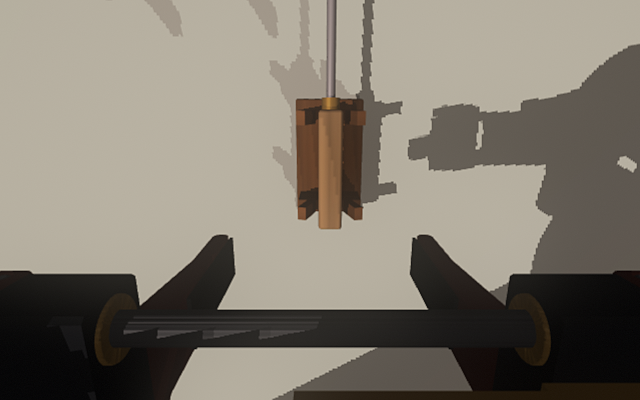

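The wrist view shows the handle top from (319–341,110) to (319–341,~215–229) with the shaft going up at column ~331. The rest plate is at (296–362, 99–215), and the handle lines up with the image column.

Run:
```python
from h import *
W=load('w1');T=load('top0');S=load('side0')
big=cv2.resize(cv2.imread('pics/w1.png')[85:235,280:380],(400,600),interpolation=cv2.INTER_CUBIC)
cv2.imwrite('pics/w1c.png',np.hstack([big,cv2.resize(cv2.imread('pics/w1.png')[0:150,280:380],(400,600),interpolation=cv2.INTER_CUBIC)]))
print(-W['R'].T@W['t'],W['R'][2])
for p in((319,110),(341,110),(318.5,229),(341.5,229)):print(p,atz(W,*p,71),atz(W,*p,45))
print('shaft',atz(W,331,0,58),atz(W,330.5,90,58))
print([proj(W,(516.5+s*55*.986,-403-s*55*.165,z)) for s in(-1,1) for z in(71,45)])
```

```text
[ 575.43 -405.48  384.4 ] [-0.26  0.04 -0.96]
(319, 110) [ 571.95 -402.06   71.  ] [ 571.66 -401.78   45.  ]
(341, 110) [ 568.8  -420.68   71.  ] [ 568.25 -421.94   45.  ]
(318.5, 229) [ 465.43 -383.28   71.  ] [ 456.3  -381.44   45.  ]
(341.5, 229) [ 461.82 -404.58   71.  ] [ 452.4 -404.5   45. ]
shaft [ 657.03 -426.65   58.  ] [ 586.93 -414.8    58.  ]
[(np.float64(330.2282667380276), np.float64(230.34124272612107)), (np.float64(329.6680178609244), np.float64(221.55697296975296)), (np.float64(330.7403462377277), np.float64(109.43816462538712)), (np.float64(330.091402600705), np.float64(109.11211557885409))]
```

View pics/w1c.png

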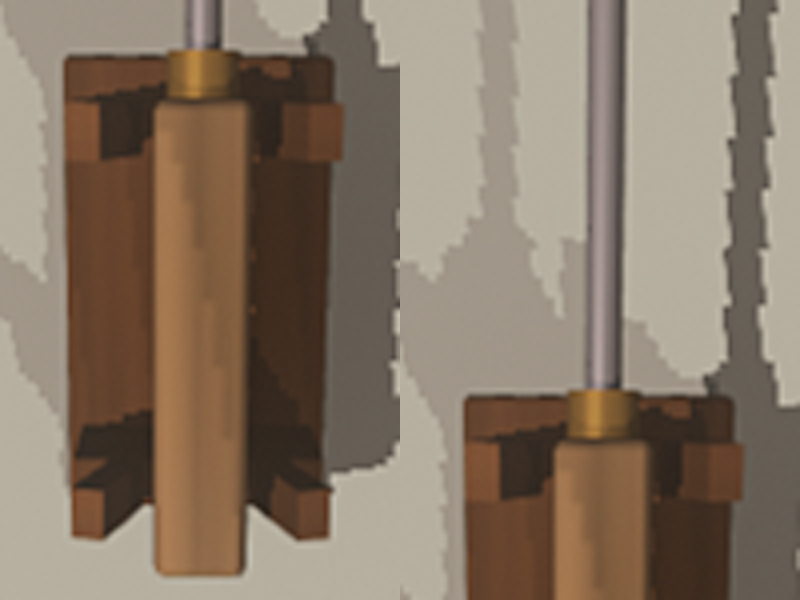

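The crop puts the handle top's centreline at u≈330.7 (front, v 110) and u≈330 (rear, v 229). Handle centre is (517,−402.7), yaw −0.165. Going down to grip.

Run:
```python
from h import *
W=load('w1');a=atz(W,330.6,117.3,73);b=atz(W,330,213,73);print('rest centre',(a+b)/2,np.arctan2(*(a-b)[1::-1]))
go((517,-402.7,56),-1.735)
```

```text
rest centre [ 522.05 -403.69   73.  ] -0.16797707573547352
t 4.7833 pos [ 505.93 -394.24  239.39] yawY -1.7342831503295402 q [-0.68  0.45  1.59  0.    1.1   1.05] w 88.31302158843752 tilt [-0.  0. -1.]
tool shift [ 12.39   6.6  183.38] rz 0.0007168496704599292

```

Request:
nudge_tcp --pt "0.0124 0.0064 0.12 0 0 0" --pt "0.0124 0.0064 0.12 0 0 0" --pt "0.0124 0.0064 0.12 0 0 0" --pt "0.0124 0.0064 0.12 0 0 0" --pt "0 0 0.06 0 0 0"

```text
t: 5.2
ee_pos: [516.1, -401.8, 100.9]
orientation: [-3.129, 0.254, 0.005]
ft_force: [-0.3, 0.1, -0.5]
width: 88.1
grasp_force: 0.0
```

Run:
```python
from h import *
go((517,-402.7,56),-1.735)
```

```text
t 5.2 pos [ 516.08 -401.78  100.92] yawY -1.7326205040561677 q [-0.68  0.64  1.64 -0.    0.87  1.05] w 88.12422351451481 tilt [-0.  0. -1.]
tool shift [ 1.22  0.85 44.91] rz 0.002379495943832355
```

In the tool's units: 15 mm is 0.06, 10 mm is 0.04.

Request:
nudge_tcp --pt "0 0 0.06 0 0 0" --pt "0 0 0.06 0 0 0" --pt "0 0 0.04 0 0 0" --pt "0 0 0 0 0 0"

```text
t: 5.53
ee_pos: [516.1, -401.8, 62.3]
orientation: [-3.129, 0.257, 0.005]
ft_force: [-0.1, 0.1, -0.8]
width: 88.2
grasp_force: 0.0
```

Run:
```python
from h import *
go((517,-402.7,56),-1.735)
```

```text
t 5.5333 pos [ 516.11 -401.79   62.35] yawY -1.7347639488014206 q [-0.68  0.69  1.64 -0.    0.81  1.06] w 88.1724105705026 tilt [-0.  0. -1.]
tool shift [1.05 0.76 6.34] rz 0.00023605119857950108
```

In the tool's units: 6 mm is 0.024, 1 mm is 0.004.

Request:
nudge_tcp --pt "0.004 0.0032 0.024 0 0 0" --pt "0 0 0 0 0 0"

```text
t: 5.7
ee_pos: [518.4, -403.9, 58.6]
orientation: [3.131, -0.258, 0.001]
ft_force: [-0.3, 0.0, -0.3]
width: 88.1
grasp_force: 0.0
```

Request:
nudge_tcp --pt "0 0 0 0 0 0" --pt "0 0 0 0 0 0" --pt "0 0 0 0 0 0" --pt "0 0 0 0 0 0" --pt "0 0 0 0 0 0" --aperture 10

```text
t: 6.12
ee_pos: [518.3, -403.8, 59.1]
orientation: [3.13, -0.259, 0.001]
ft_force: [1.0, -0.4, -0.0]
width: 58.4
grasp_force: 0.0
```

Request:
nudge_tcp --pt "0 0 0 0 0 0" --pt "0 0 0 0 0 0" --pt "0 0 0 0 0 0"

```text
t: 6.37
ee_pos: [518.1, -403.7, 58.7]
orientation: [3.131, -0.259, 0.0]
ft_force: [-0.1, 0.4, 0.4]
width: 38.0
grasp_force: 0.0
```

In the tool's units: 2 mm is 0.008.

Request:
nudge_tcp --pt "0 0 0.008 0 0 0" --pt "0 0 0 0 0 0" --pt "0 0 0 0 0 0" --pt "0 0 0 0 0 0" --pt "0 0 0 0 0 0"

```text
t: 6.78
ee_pos: [517.9, -403.6, 56.5]
orientation: [-3.131, 0.259, 0.001]
ft_force: [-0.4, -0.5, -1.4]
width: 21.9
grasp_force: 30.0
```

Request:
nudge_tcp --pt "0 0 0 0 0 0" --pt "0 0 0 0 0 0" --pt "0 0 0 0 0 0"

```text
t: 7.03
ee_pos: [518.1, -403.7, 56.6]
orientation: [-3.131, 0.259, 0.0]
ft_force: [-0.3, 0.2, -0.9]
width: 22.0
grasp_force: 30.0
```

Run:
```python
from h import *
go((517,-402.7,110))
```

```text
t 7.0333 pos [ 518.08 -403.66   56.65] yawY -1.7360217967659965 q [-0.68  0.7   1.64 -0.    0.8   1.06] w 21.99910645337793 tilt [-0.  0. -1.]
tool shift [ -1.23  -0.77 -53.35]
```

In the tool's units: -12 mm is -0.048, -8 mm is -0.032.

Request:
nudge_tcp --pt "0 0 -0.024 0 0 0" --pt "0 0 -0.048 0 0 0" --pt "0 0 -0.048 0 0 0" --pt "0 0 -0.048 0 0 0" --pt "0 0 -0.032 0 0 0"

```text
t: 7.45
ee_pos: [518.9, -404.3, 109.4]
orientation: [3.129, -0.259, 0.004]
ft_force: [0.5, -0.0, -0.7]
width: 21.9
grasp_force: 30.0
```

Request:
nudge_tcp --pt "-0.0176 -0.0536 0 0 0 0" --pt "-0.0376 -0.0936 0 0 0 0" --pt "-0.0376 -0.0936 0 0 0 0" --pt "-0.0376 -0.0936 0 0 0 0" --pt "-0.0376 -0.0936 0 0 0 0"

```text
t: 7.87
ee_pos: [493.2, -289.2, 106.7]
orientation: [-3.13, 0.26, 0.001]
ft_force: [-0.1, 0.4, -1.0]
width: 21.9
grasp_force: 30.0
```

Request:
nudge_tcp --pt "-0.0376 -0.0936 0 0 0 0" --pt "-0.0376 -0.0936 0 0 0 0" --pt "-0.0376 -0.0936 0 0 0 0" --pt "-0.0376 -0.0936 0 0 0 0" --pt "-0.0376 -0.0936 0 0 0 0"

```text
t: 8.28
ee_pos: [466.0, -166.1, 106.7]
orientation: [-3.131, 0.259, 0.001]
ft_force: [0.3, -0.1, -1.9]
width: 21.7
grasp_force: 30.0
```

Request:
nudge_tcp --pt "-0.0376 -0.0936 0 0 0 0" --pt "-0.0376 -0.0936 0 0 0 0" --pt "-0.02 -0.04 0 0 0 0" --pt "0 0 0 0 0 -0.0095" --pt "0 0 0 0 0 -0.0159"

```text
t: 8.7
ee_pos: [452.4, -107.0, 106.8]
orientation: [-3.142, 0.001, 0.0]
ft_force: [0.6, 0.1, -1.1]
width: 21.7
grasp_force: 30.0
```

Request:
nudge_tcp --pt "0 0 0 0 0 -0.0159" --pt "0 0 0 0 0 -0.0159" --pt "0 0 0 0 0 -0.0159" --pt "0 0 0 0 0 -0.0159" --pt "0 0 0 0 0 -0.0159"

```text
t: 9.12
ee_pos: [452.7, -108.0, 106.8]
orientation: [3.044, 0.777, 0.0]
ft_force: [-0.5, 0.2, -1.2]
width: 22.0
grasp_force: 30.0
```

Request:
nudge_tcp --pt "0 0 0 0 0 -0.0159" --pt "0 0 0 0 0 -0.0159" --pt "0 0 0 0 0 -0.0159" --pt "0 0 0 0 0 -0.0159" --pt "0 0 0 0 0 -0.0159"

```text
t: 9.53
ee_pos: [452.7, -108.0, 106.8]
orientation: [2.757, 1.506, 0.0]
ft_force: [-0.0, 0.6, -1.3]
width: 21.9
grasp_force: 30.0
```

Request:
nudge_tcp --pt "0 0 0 0 0 -0.0159" --pt "0 0 0 0 0 -0.0159" --pt "0 0 0 0 0 -0.0159" --pt "0 0 0 0 0 -0.0111" --pt "0 0 0 0 0 0"

```text
t: 9.95
ee_pos: [452.7, -108.0, 106.8]
orientation: [2.435, 1.984, 0.0]
ft_force: [0.3, -0.4, -0.8]
width: 21.5
grasp_force: 30.0
```

Run:
```python
from h import *
go((452.6,-108,91),-.206)
for n in('top','side','wrist'): snap(n,n+'2')
def c(f,x,y,w,h,W,H): return cv2.resize(cv2.imread(f'pics/{f}.png')[y:y+h,x:x+w],(W,H),interpolation=cv2.INTER_CUBIC)
cv2.imwrite('pics/m2.png',np.vstack([np.hstack([c('top2',200,180,200,150,400,300),c('side2',150,150,200,150,400,300)]),np.hstack([c('wrist2',0,0,640,400,480,300),c('wrist2',240,0,160,150,320,300)])]))
```

```text
t 9.95 pos [ 452.71 -108.05  106.75] yawY -0.20348044437402782 q [-0.26  0.41  2.06 -0.    0.67 -0.06] w 21.474837476865687 tilt [ 0. -0. -1.]
tool shift [ 0.02 -0.12 15.75] rz 0.0025195556259721696
```

View pics/m2.png

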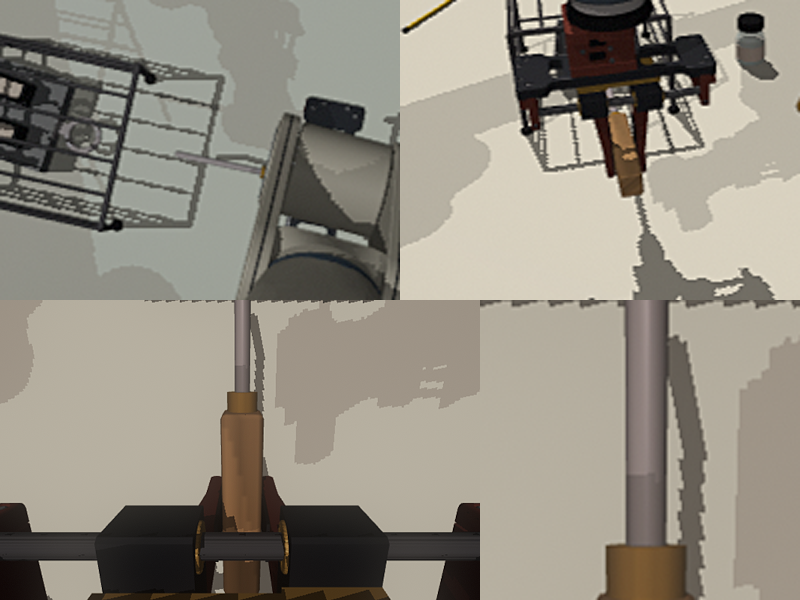

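The top view shows the shaft from (331,266) to the elbow at ~(289,256.5), and the eye at ~(242,247.5). The hook is firm in the gripper and in line with it.

Run:
```python
from h import *
T=load('top2')
print('elbow',atz(T,289.5,256.7,109),'predicted px of shaft end',proj(T,(486.2,52.5,108)), 'eye',atz(T,242,247.5,35.8),atz(T,241.3,247.3,35.8))
print(proj(T,(512.7,179.6,35.8)))
# tray front edge & ring outlines for eye centre
im=cv2.imread('pics/top2.png');cv2.imwrite('pics/m3.png',cv2.resize(im[215:295,195:300],(787,600),interpolation=cv2.INTER_CUBIC))
```

```text
elbow [485.61  52.74 109.  ] predicted px of shaft end (np.float64(289.6366327778298), np.float64(256.46577283379236)) eye [511.65 177.99  35.8 ] [512.16 179.77  35.8 ]
(np.float64(241.37183215718818), np.float64(247.08360527065014))
```

View pics/m3.png

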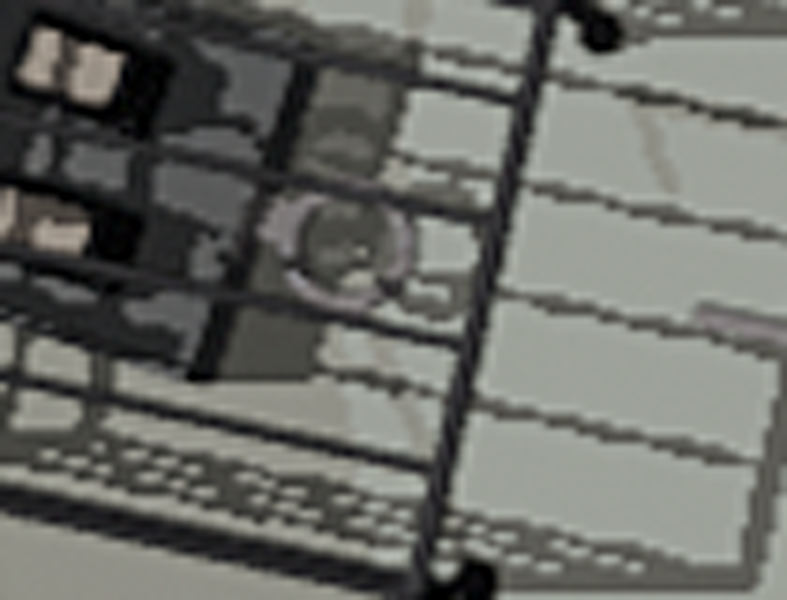

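In the tool's units: 20 mm is 0.08, 10 mm is 0.04.

Request:
nudge_tcp --pt "0 0 0.028 0 0 0" --pt "0 0 0.03 0 0 0" --pt "0.04 0 0 0 0 0" --pt "0.08 0 0 0 0 0" --pt "0.08 0 0 0 0 0"

```text
t: 10.52
ee_pos: [462.9, -58.5, 91.6]
orientation: [-2.44, -1.978, 0.001]
ft_force: [0.7, -0.7, -1.4]
width: 21.8
grasp_force: 30.0
```

Request:
nudge_tcp --pt "0.08 0 0 0 0 0" --pt "0.08 0 0 0 0 0" --pt "0.08 0 0 0 0 0" --pt "0.056 0.0016 0 0 0 0" --pt "0.024 0 0 0 0 0"

```text
t: 10.93
ee_pos: [480.2, 21.1, 91.8]
orientation: [-2.437, -1.983, 0.0]
ft_force: [-0.5, -1.2, -0.6]
width: 22.2
grasp_force: 30.0
```

Request:
nudge_tcp --pt "0 0 0 0 0 0" --pt "0 0 0 0 0 0"

```text
t: 11.1
ee_pos: [479.6, 19.2, 91.9]
orientation: [-2.437, -1.982, 0.001]
ft_force: [-0.0, -0.3, -1.7]
width: 21.8
grasp_force: 30.0
```

Run:
```python
from h import *
go((479.2,19.1,92))
for n in('top','side'): snap(n,n+'3')
def c(f,x,y,w,h,W,H): return cv2.resize(cv2.imread(f'pics/{f}.png')[y:y+h,x:x+w],(W,H),interpolation=cv2.INTER_CUBIC)
cv2.imwrite('pics/m4.png',np.hstack([c('top3',205,215,70,60,480,411),c('side3',205,140,100,128,321,411)]))
T=load('top3');print(proj(T,(512.7,179.6,93)))
```

```text
t 11.1 pos [479.65  19.23  91.9 ] yawY -0.20523943599546937 q [ 0.02  0.46  2.03 -0.    0.65  0.22] w 21.776859678947883 tilt [-0. -0. -1.]
tool shift [-0.22 -0.41 -0.1 ] 
(np.float64(237.33257140795814), np.float64(245.68799290289877))
```

View pics/m4.png

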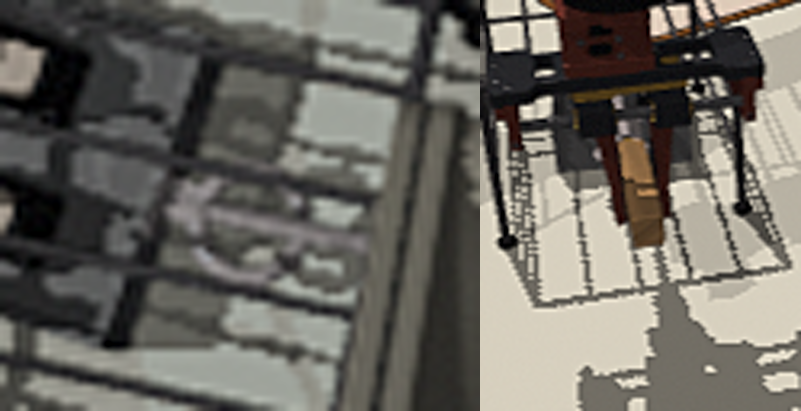

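The shaft end appears at ~(235,245.3), against a predicted 235.7, so the prong is over the eye. Backing off 1 mm and lowering while watching the force.

In the tool's units: 6 mm is 0.024, 4 mm is 0.016.

Request:
nudge_tcp --pt "-0.004 0 0.024 0 0 0" --pt "0 0 0.024 0 0 0" --pt "0 0 0.016 0 0 0" --pt "0 0 0 0 0 0"

```text
t: 11.53
ee_pos: [479.0, 17.6, 75.0]
orientation: [-2.438, -1.979, 0.003]
ft_force: [0.3, 0.7, -0.7]
width: 22.0
grasp_force: 30.0
```

Request:
nudge_tcp --pt "0 0 0.024 0 0 0" --pt "0 0 0.02 0 0 0" --pt "0 0 0 0 0 0" --pt "0 0 0 0 0 0"

```text
t: 11.87
ee_pos: [479.5, 18.1, 64.8]
orientation: [-2.438, -1.981, 0.001]
ft_force: [-0.5, -0.4, -0.3]
width: 22.0
grasp_force: 30.0
```

Run:
```python
from h import *
go((479.2,19.1,60));o=ctrl.get_obs();print(o['ft_force'],o['moment'])
```

```text
t 11.8667 pos [479.51  18.06  64.77] yawY -0.20596360437608346 q [ 0.01  0.51  2.04 -0.    0.59  0.22] w 21.97371307560225 tilt [-0. -0. -1.]
tool shift [ 0.95 -0.51  4.77] 
[-0.52 -0.4  -0.32] [-0.01  0.03 -0.03]
```

In the tool's units: 3 mm is 0.012.

Request:
nudge_tcp --pt "0 0 0.012 0 0 0" --pt "0 0 0 0 0 0" --pt "0 0 0 0 0 0" --pt "0 0 0 0 0 0" --pt "0 0 0 0 0 0"

```text
t: 12.28
ee_pos: [479.9, 18.1, 62.3]
orientation: [2.438, 1.981, 0.0]
ft_force: [-0.1, -0.0, -1.2]
width: 22.1
grasp_force: 30.0
```

Request:
nudge_tcp --pt "-0.012 0 0 0 0 0" --pt "-0.012 0 0 0 0 0" --pt "-0.016 0 0 0 0 0" --pt "-0.02 0 0 0 0 0" --pt "-0.028 0 0 0 0 0"

```text
t: 12.7
ee_pos: [475.4, -3.7, 62.2]
orientation: [2.438, 1.981, 0.001]
ft_force: [0.8, 2.3, -1.5]
width: 22.0
grasp_force: 30.0
```

Run:
```python
from h import *
go((479.2,19.1,62));o=ctrl.get_obs();print(o['ft_force'],o['moment'])
```

```text
t 12.7 pos [475.4   -3.71  62.24] yawY -0.2059789475503513 q [-0.03  0.51  2.05  0.    0.58  0.17] w 21.984229803606013 tilt [ 0.  0. -1.]
tool shift [23.1  -0.94  0.25] 
[ 0.83  2.3  -1.49] [ 0.3  -0.07  0.04]
```

Request:
nudge_tcp --pt "-0.036 0 0 0 0 0" --pt "-0.04 0 0 0 0 0" --pt "-0.04 0 0 0 0 0" --pt "-0.04 0 0 0 0 0" --pt "-0.04 0 0 0 0 0"

```text
t: 13.12
ee_pos: [464.9, -52.6, 62.2]
orientation: [-2.438, -1.981, 0.0]
ft_force: [-0.2, 3.1, -1.4]
width: 21.6
grasp_force: 30.0
```

Run:
```python
from h import *
snap('top','top4')
def c(f,x,y,w,h,W,H): return cv2.resize(cv2.imread(f'pics/{f}.png')[y:y+h,x:x+w],(W,H),interpolation=cv2.INTER_CUBIC)
cv2.imwrite('pics/m5.png',c('top4',140,170,240,160,720,480))
```

```text
(no output)
```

View pics/m5.png

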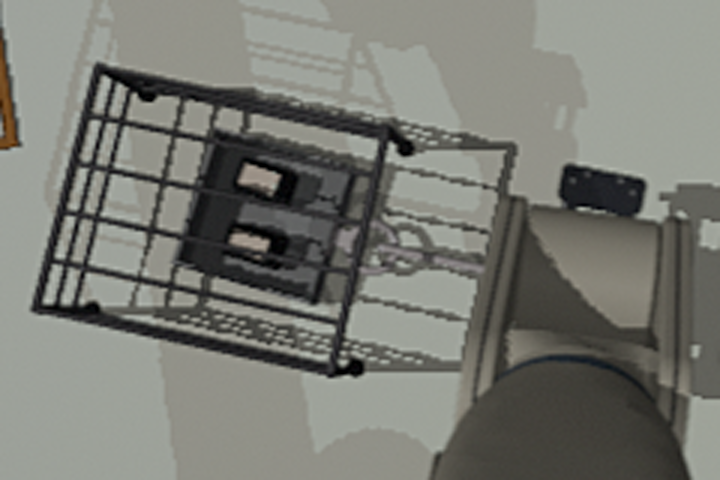

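The tray is following the prong, with the eye now just inside the mouth at ~(262,250) in full-picture pixels and a 3 N pull. Continuing straight out.

In the tool's units: -13 mm is -0.052, -12 mm is -0.048.

Request:
nudge_tcp --pt "-0.048 0 0 0 0 0" --pt "-0.048 0 0 0 0 0" --pt "-0.052 0 0 0 0 0" --pt "-0.052 0 0 0 0 0" --pt "-0.052 0 0 0 0 0"

```text
t: 13.58
ee_pos: [451.9, -113.9, 62.1]
orientation: [-2.438, -1.981, 0.0]
ft_force: [0.2, 2.5, -1.2]
width: 22.2
grasp_force: 30.0
```

Request:
nudge_tcp --pt "-0.052 0 0 0 0 0" --pt "-0.052 0 0 0 0 0" --pt "-0.052 0 0 0 0 0" --pt "-0.052 0 0 0 0 0" --pt "-0.052 0 0 0 0 0"

```text
t: 14.0
ee_pos: [438.4, -177.5, 62.1]
orientation: [-2.438, -1.98, 0.001]
ft_force: [1.0, 2.8, -2.1]
width: 21.8
grasp_force: 30.0
```

Request:
nudge_tcp --pt "-0.052 0 0 0 0 0" --pt "-0.052 0 0 0 0 0" --pt "-0.048 0 0 0 0 0" --pt "-0.04 0 0 0 0 0" --pt "-0.028 0 0 0 0 0"

```text
t: 14.42
ee_pos: [427.4, -231.6, 62.1]
orientation: [-2.439, -1.98, 0.0]
ft_force: [0.9, 2.2, -1.1]
width: 22.2
grasp_force: 30.0
```

Request:
nudge_tcp --pt "-0.012 0 0 0 0 0" --pt "-0.004 0 0 0 0 0" --pt "0 0 0 0 0 0"

```text
t: 14.67
ee_pos: [427.0, -234.6, 62.2]
orientation: [2.438, 1.981, -0.0]
ft_force: [-0.4, 0.0, -2.4]
width: 22.0
grasp_force: 30.0
```

Run:
```python
from h import *
go((429,-228,62));o=ctrl.get_obs();print(o['ft_force'],o['moment'])
snap('top','top5');snap('side','side5')
def c(f,x,y,w,h,W,H): return cv2.resize(cv2.imread(f'pics/{f}.png')[y:y+h,x:x+w],(W,H),interpolation=cv2.INTER_CUBIC)
cv2.imwrite('pics/m6.png',np.hstack([c('top5',140,170,240,240,400,400),c('side5',160,110,240,240,400,400)]))
```

```text
t 14.6667 pos [ 427.   -234.62   62.18] yawY -0.20608377801524172 q [-0.53  0.52  2.03 -0.    0.59 -0.32] w 22.005547042954234 tilt [ 0. -0. -1.]
tool shift [6.89 0.6  0.18] 
[-0.44  0.04 -2.35] [-0.03  0.04 -0.03]
```

View pics/m6.png

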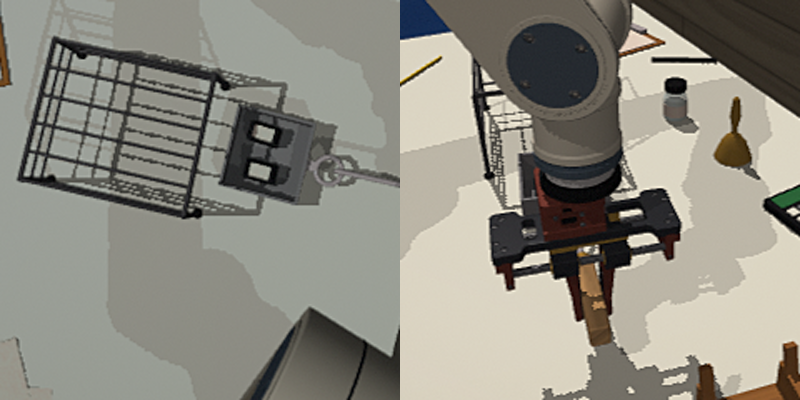

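The tray is outside, with rear rim corners at full-picture ~(284,231) and ~(272,281), both stamps in it, and the prong in the eye at (338,272).

Run:
```python
from h import *
T=load('top5');u=np.array([np.cos(1.3646),np.sin(1.3646)]);c=np.array([516.5,230.7])
for p in((284,231.2),(272,281)): P=atz(T,*p,50);print(P,(P[:2]-c)@u)
for p in((274.3,219),(257.7,292.7)):print('foot',(atz(T,*p,3)[:2]-c)@u)
print('eye',atz(T,338,272.3,36),'tip est',np.array([427,-234.6])+164*u)
```

```text
[551.3   71.48  50.  ] -148.72581313342783
[428.48  99.75  50.  ] -146.1981622702755
foot -112.32067240058007
foot -111.99998943394182
eye [449.69 -63.05  36.  ] tip est [460.58 -74.07]
```

The rows are not in the units I measure in: shifts go in shares of 25 cm and turns go in shares of 360 degrees. I convert before sending: -10 mm is -0.04, -8 mm is -0.032.

Request:
nudge_tcp --pt "0.016 0 0 0 0 0" --pt "0 0 0 0 0 0" --pt "0 0 -0.024 0 0 0" --pt "0 0 -0.032 0 0 0" --pt "0 0 -0.04 0 0 0"

```text
t: 15.18
ee_pos: [427.7, -230.3, 86.7]
orientation: [-2.437, -1.981, 0.0]
ft_force: [-0.3, 0.3, -0.8]
width: 21.7
grasp_force: 30.0
```

Request:
nudge_tcp --pt "0 0 -0.04 0 0 0" --pt "0 0 -0.04 0 0 0" --pt "0 0 -0.024 0 0 0" --pt "0 0 0 0 0 0.0048" --pt "0 0 0 0 0 0.0159"

```text
t: 15.6
ee_pos: [428.3, -230.9, 113.5]
orientation: [2.561, 1.816, 0.001]
ft_force: [-1.1, 0.6, -1.0]
width: 22.0
grasp_force: 30.0
```

Request:
nudge_tcp --pt "0 0 0 0 0 0.0159" --pt "0 0 0 0 0 0.0159" --pt "0 0 0 0 0 0.0159" --pt "0 0 0 0 0 0.0159" --pt "0 0 0 0 0 0.0159"

```text
t: 16.02
ee_pos: [427.9, -230.7, 112.8]
orientation: [2.934, 1.121, 0.001]
ft_force: [-0.1, 0.6, -1.5]
width: 21.7
grasp_force: 30.0
```

Request:
nudge_tcp --pt "0 0 0 0 0 0.0159" --pt "0 0 0 0 0 0.0159" --pt "0 0 0 0 0 0.0159" --pt "0 0 0 0 0 0.0159" --pt "0 0 0 0 0 0.0159"

```text
t: 16.43
ee_pos: [427.9, -230.7, 112.8]
orientation: [3.121, 0.36, 0.001]
ft_force: [0.3, 0.2, -1.3]
width: 22.1
grasp_force: 30.0
```

Request:
nudge_tcp --pt "0 0 0 0 0 0.0159" --pt "0 0 0 0 0 0.0159" --pt "0 0 0 0 0 0.0159" --pt "0 0 0 0 0 0.0159" --pt "0 0 0 0 0 0"

```text
t: 16.85
ee_pos: [427.9, -230.7, 112.8]
orientation: [3.13, -0.265, 0.001]
ft_force: [0.0, 0.0, -1.0]
width: 22.0
grasp_force: 30.0
```

Run:
```python
from h import *
go((518.1,-403.7,110),-1.736)
```

```text
t 16.85 pos [ 427.91 -230.7   112.77] yawY -1.739627100110237 q [-0.52  0.42  2.02 -0.    0.7   1.22] w 22.044948379864078 tilt [ 0. -0. -1.]
tool shift [117.97 155.39   2.86] rz -0.003627100110237036
```

In the tool's units: 20 mm is 0.08, 15 mm is 0.06, -0.003 rad is -0.0005.

Request:
nudge_tcp --pt "0.028 0.0376 0 0 0 -0.0005" --pt "0.06 0.08 0 0 0 0" --pt "0.06 0.08 0 0 0 0" --pt "0.06 0.08 0 0 0 0" --pt "0.06 0.08 0 0 0 0"

```text
t: 17.27
ee_pos: [480.4, -331.5, 112.6]
orientation: [3.131, -0.249, 0.001]
ft_force: [-0.2, -0.0, -0.3]
width: 22.2
grasp_force: 30.0
```

Request:
nudge_tcp --pt "0.06 0.08 0 0 0 0" --pt "0.06 0.08 0 0 0 0" --pt "0.052 0.064 0 0 0 0" --pt "0.032 0.04 0 0 0 0" --pt "0 0 0 0 0 0"

```text
t: 17.68
ee_pos: [520.6, -406.3, 112.5]
orientation: [3.13, -0.252, 0.004]
ft_force: [-0.9, -0.1, -0.3]
width: 21.9
grasp_force: 30.0
```

Request:
nudge_tcp --pt "0 0 0 0 0 0" --pt "0 0 0 0 0 0"

```text
t: 17.85
ee_pos: [518.4, -402.4, 111.8]
orientation: [-3.131, 0.252, 0.002]
ft_force: [-0.4, 0.3, -1.3]
width: 21.8
grasp_force: 30.0
```

Run:
```python
from h import *
go((518.1,-403.7,56.6),-1.736)
snap('wrist','w6')
cv2.imwrite('pics/m7.png',cv2.resize(cv2.imread('pics/w6.png')[0:300,220:440],(440,600)))
```

```text
t 17.85 pos [ 518.43 -402.43  111.84] yawY -1.731688671442793 q [-0.68  0.62  1.63  0.    0.89  1.05] w 21.816323505862158 tilt [-0.  0. -1.]
tool shift [-0.06  1.34 55.24] rz 0.00431132855720695
```

View pics/m7.png

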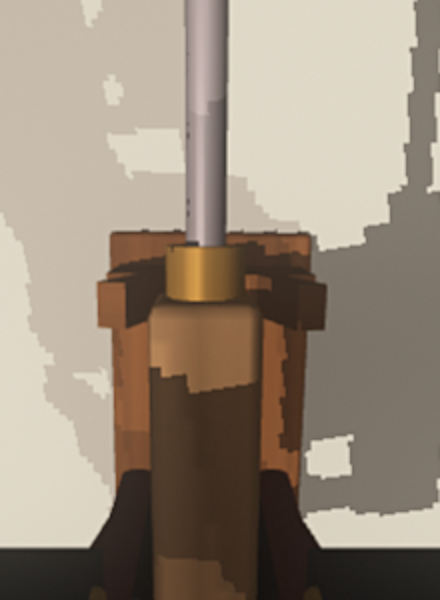

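The handle hangs in line over the notches, with its centre ~1–2 mm left of the rest's centre (205 against 212 in the crop). The computed +1.3 mm along tool y corrects that, so lowering with it.

In the tool's units: 12 mm is 0.048, 1.3 mm is 0.0052, 0.004 rad is 0.0006.

Request:
nudge_tcp --pt "0 0.0052 0.032 0 0 0.0006" --pt "0 0 0.048 0 0 0" --pt "0 0 0.032 0 0 0" --pt "0 0 0.016 0 0 0" --pt "0 0 0 0 0 0"

```text
t: 18.32
ee_pos: [518.0, -403.3, 78.2]
orientation: [-3.129, 0.26, 0.004]
ft_force: [0.8, -0.1, -1.6]
width: 22.1
grasp_force: 30.0
```

Request:
nudge_tcp --pt "0 0 0.02 0 0 0" --pt "0 0 0.02 0 0 0" --pt "0 0 0.02 0 0 0" --pt "0 0 0 0 0 0" --pt "0 0 0 0 0 0"

```text
t: 18.73
ee_pos: [518.8, -404.2, 64.8]
orientation: [-3.13, 0.261, 0.001]
ft_force: [0.5, 0.4, -1.0]
width: 21.7
grasp_force: 30.0
```

Run:
```python
from h import *
go((518.1,-403.7,56.6),-1.736);o=ctrl.get_obs();print(o['ft_force'],o['moment'])
```

```text
t 18.7333 pos [ 518.76 -404.15   64.79] yawY -1.7370233634899892 q [-0.68  0.69  1.64 -0.    0.81  1.06] w 21.689684499311987 tilt [-0.  0. -1.]
tool shift [-0.72 -0.34  8.19] rz -0.0010233634899892152

[ 0.52  0.39 -1.05] [-0.04  0.13 -0.02]
```

In the tool's units: 3 mm is 0.012, 1.5 mm is 0.006.

Request:
nudge_tcp --pt "-0.0024 -0.0012 0.012 0 0 0" --pt "0 0 0.012 0 0 0" --pt "0 0 0.006 0 0 0" --pt "0 0 0 0 0 0" --pt "0 0 0 0 0 0"

```text
t: 19.15
ee_pos: [518.4, -403.9, 57.6]
orientation: [-3.131, 0.261, 0.0]
ft_force: [0.5, 0.4, -1.0]
width: 21.9
grasp_force: 30.0
```

Run:
```python
from h import *
go((518.1,-403.7,56.6),-1.736);o=ctrl.get_obs();print(o['ft_force'],o['moment'])
```

```text
t 19.15 pos [ 518.38 -403.87   57.6 ] yawY -1.7369997696912307 q [-0.68  0.7   1.64 -0.    0.8   1.06] w 21.88235839549572 tilt [-0.  0. -1.]
tool shift [-0.31 -0.12  1.  ] rz -0.000999769691230723

[ 0.5   0.36 -0.99] [0.02 0.18 0.02]
```

In the tool's units: 0.8 mm is 0.0032.

Request:
nudge_tcp --pt "0 0 0.0032 0 0 0" --pt "0 0 0 0 0 0"

```text
t: 19.32
ee_pos: [518.4, -403.9, 56.9]
orientation: [3.131, -0.261, 0.0]
ft_force: [0.0, 0.3, -1.7]
width: 21.9
grasp_force: 30.0
```

Request:
nudge_tcp --pt "0 0 0 0 0 0" --pt "0 0 0 0 0 0" --pt "0 0 0 0 0 0" --pt "0 0 0 0 0 0" --pt "0 0 0 0 0 0" --aperture 60

```text
t: 19.73
ee_pos: [518.5, -404.0, 57.0]
orientation: [3.131, -0.261, 0.0]
ft_force: [-0.2, -0.0, -0.0]
width: 51.5
grasp_force: 0.0
```

Request:
nudge_tcp --pt "0 0 0 0 0 0" --pt "0 0 0 0 0 0" --pt "0 0 -0.02 0 0 0" --pt "0 0 -0.06 0 0 0" --pt "0 0 -0.12 0 0 0"

```text
t: 20.15
ee_pos: [516.6, -402.5, 105.1]
orientation: [-3.127, 0.26, 0.008]
ft_force: [0.1, -0.2, -0.3]
width: 60.4
grasp_force: 0.0
```

Request:
nudge_tcp --pt "0 0 -0.12 0 0 0" --pt "0 0 -0.12 0 0 0" --pt "0 0 -0.12 0 0 0" --pt "0 0 -0.12 0 0 0" --pt "0 0 -0.06 0 0 0"

```text
t: 20.57
ee_pos: [519.7, -404.9, 247.8]
orientation: [3.127, -0.261, 0.009]
ft_force: [0.8, 0.4, 0.1]
width: 60.1
grasp_force: 0.0
```

Request:
nudge_tcp --pt "0 0 0 0 0 0" --pt "0 0 0 0 0 0" --pt "0 0 0 0 0 0"

```text
t: 20.82
ee_pos: [517.8, -403.4, 241.3]
orientation: [-3.13, 0.261, 0.002]
ft_force: [-0.1, 0.7, -0.1]
width: 60.1
grasp_force: 0.0
```

Run:
```python
from h import *
go((518.1,-403.7,56.6))
for n in('top','side','wrist'): snap(n,n+'7')
def c(f,x,y,w,h,W,H): return cv2.resize(cv2.imread(f'pics/{f}.png')[y:y+h,x:x+w],(W,H),interpolation=cv2.INTER_CUBIC)
cv2.imwrite('pics/m8.png',np.vstack([np.hstack([c('top7',140,150,240,180,400,300),c('side7',180,100,320,240,400,300)]),np.hstack([c('wrist7',240,60,240,180,400,300),c('side7',320,290,160,110,400,300)])]))
```

```text
t 20.8167 pos [ 517.83 -403.44  241.32] yawY -1.7369962048452177 q [-0.68  0.47  1.55 -0.    1.12  1.06] w 60.070277951757156 tilt [-0.  0. -1.]
tool shift [  0.49   0.31 184.72]
```

View pics/m8.png

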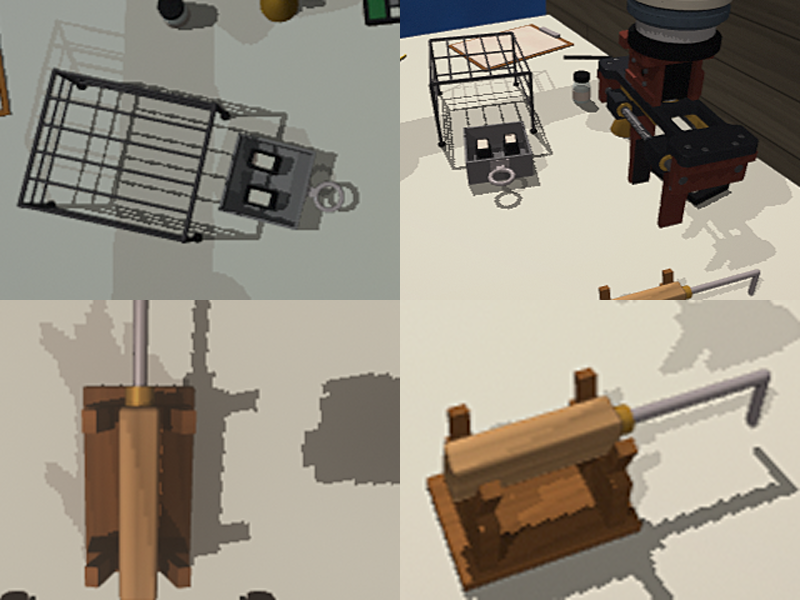

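The hook lies in both notches as at the start. The tray stands upright and clear of the riser with both stamps in it, and the arm is free, so I'm handing the job in.

```bash
python3 -c "
from workcell import ctrl, eyes, close_job
print(close_job())"
```

```text
the job is handed in; nothing more can be done
None
```

The job is handed in, result not shown: the tray is about 26 mm clear of the riser by my measurement, with both stamps in it, the hook is back in its rest as it lay, and the arm never came near the bell, ink bottle or calculator.

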